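# Set the bench transformer to its marked output and switch it on

## Robot

A 7-joint arm with a two-finger parallel gripper is mounted at the origin on a cart in front of the work surface, level with it; the furniture and walls round the work are solid. World frame = base frame: x ahead of the robot, y to its left, z up, the work surface at z = 0. Lengths are in mm, angles in degrees, forces in N, time in s.
With the tool pointing down it reaches from about 350 to 900 mm from the base axis. Payload 7.2 kg.
Tool frame: the origin (TCP) lies midway between the tips of the shut fingers; the grasp point (between the pads) lies 19 mm behind it; z points along the fingers, y is the direction in which the jaws open and shut (so a half turn about z gives the same grasp; the last joint's range is limited). The gripper opens to 88 mm and grips with 3 to 60 N. Pads are 20 mm wide; open, the fingers measure 115 mm over their backs; the gripper's body (75 mm by 178 mm) begins 61 mm behind the grasp point.
Start: joints at [70.577, 23.554, -0.728, 91.456, 0.321, 64.991, -4.71], TCP at [167.177, -602.23, 222.653] pointing down, gripper open.
Joint ranges: [-169.25, 169.25], [-16.82, 113.86], [-84.01, 82.57], [7.8, 145.47], [-59.2, 239.2], [7.22, 106.19], [-163.78, 163.78]. Speed limits (degrees/s): [136.94, 136.94, 172.46, 172.46, 180, 180, 180].

## Interface

Orientations are given as [roll, pitch, yaw] about the fixed x, y, z axes, in that order (R = Rz(yaw) Ry(pitch) Rx(roll)).
In Python, from workcell import ctrl gives the robot as it stands.
- The arm moves only by the tool step_arm, never from a script. Its argument "rows" is a list of rows, each an object with "claw": the closure in counts, from 0 (fully open) to 255 (shut); "translation": the shift along the world's x, y, z in units of 25 mm (1.0 is 25 mm), a list of three; "rotation": the turn, a rotation vector about the world's x, y, z in degrees, a list of three. In form: [{"claw": claw, "translation": [dx, dy, dz], "rotation": [ax, ay, az]}, ...]. A call has 1 to 10 rows; each row shifts and turns the pose as measured when the row begins; what a row does not reach is not made up. A row lasts 1/8 s, in which the tool goes at most 62.5 mm and 10.7 degrees, less where a joint would pass 70% of its speed; a pose out of reach is approached as far as the arm can. A call is refused whole if a number of a shift passes 1 or a number of a turn 10.7, either way. A call with a gripper value outside its range is refused whole. The fingers move at their own pace and stop on an object; "newtons" is the grip in N (left out, the last holds). Time passes only in rows, so rows that do not move let the fingers close. It gives the time, the measured TCP pose, the force and the opening at its end, in the units of the state.
- ctrl.read_state(): the state, without advancing time (a new reading comes with each control period).
- ctrl.get_image(name): name is "side" or "top"; returns a dict with "color" (480x640x3 uint8, blue, green, red), "fx", "fy", "cx", "cy" (pixels), "camera_from_world" (4x4, takes a point from world to camera coordinates). Camera axes: x right, y up, looking along -z (the intrinsics and any distortion apply to the point x, -y, -z); pixel columns grow to the right and rows downward; lengths in mm; the calibration is good to about 2 mm. A picture is of the moment at which its call begins. There is no depth.
- ctrl.job_done(): hands the job in, once; it reports no verdict.
The state is a dict: "clock": time; "q": joint angles; "qd": joint speeds; "tau": joint torques, N m; "ee_pos": TCP position; "eef_rot": TCP orientation; "contact_force": force on the tool from outside, world axes, zero at the start; "moment": the same for the moment, N m; "finger_gap": opening from 0.0 (shut) to 1.0 (fully open).
Only numpy, scipy, OpenCV 4.12 (cv2) and the standard library are available. Lean on these libraries where they do the work, as an engineer would, in place of code of your own. Each camera call takes 0.05 s, during which the arm holds its last target. There are 200 camera calls.

## Task

The dummy load is to be run at the voltage marked on the blue bench transformer. Push the black dial round gently with the fingertips, without gripping it, until its white index line lines up with the red marker on the scale; only then push the toggle lever fully over to the back, toward the binding posts, to switch the output on. Leave the dial on the mark and do not disturb the other things on the bench.

Things in the scene. Friction and masses are not known exactly. Their poses are not given: they have to be found in the camera images.
- transformer: Blue bench variable transformer, fixed to the worktop: housing 170 x 240 mm (its x by y), flat grey top panel 100 mm above the worktop, a black carrying bar at its back (+x, reaching 29 mm out). Origin: centre of its underside. Axes: x to its back, y to its left, z up. On the panel: the dial (axis at x 0, y +35 mm), the steel toggle lever (pivot at x -12, y -83 mm) and behind the lever two binding posts, red and black, 23 mm tall, at x +60, y -66 and -100 mm
- dial_center (a point): Point on the dial's axis at the top face of the dial's skirt, 110 mm above the worktop
- dial_index (a point): Outer end of the dial's white index line, 50 mm from the dial's axis, 106 mm above the worktop. The dial is a black round skirt of 50 mm radius whose flat top is 110 mm above the worktop, with an upright black bar across it to push on: the bar is 78 mm long (from 40 mm on the index side of the axis to 38 mm on the other), 14 mm thick and rises 27 mm above the skirt; round the axis a hub of 19 mm radius, equally high. The index line lies along the bar
- dial (a joint): Angle of the dial in rad, 0 to 5.24 between its stops, growing clockwise seen from above. At 0 the index line points, from the dial's axis, at 150 degrees counter-clockwise (seen from above) from the transformer's +x. It turns against a friction of about 0.12 N m (3 to 4 N pushed near the end of the bar) and stays where it is left. It starts between 0.2 and 0.9
- marker_line (a point): The point, 50 mm from the dial's axis, where the dial's index line must come: at the inner end of the red marker, a fixed flat red pointer over the white scale plate (3.4 mm wide, 4 mm above the panel, from 52 to 72 mm from the axis). It stands for dial angles from 1.5 to 4.2 rad. The scale has thin black lines every 10 degrees, and every fifth is long
- toggle (a joint): Angle of the toggle lever in rad: 0 = off, leaning 0.42 rad to the transformer's front (-x); 0.84 = fully on, leaning 0.42 rad to its back (+x). It turns about the transformer's y axis against a friction of about 0.05 N m, has stops at both ends and stays where it is left. It starts off
- toggle_tip (a point): Centre of the tip of the steel toggle lever: a round bat lever 38 mm long from its pivot (which is 105 mm above the worktop), 11 mm thick near the tip. The tip is 140 mm above the worktop when off or on and travels 31 mm along the transformer's +x
- load_box: Bystander: small grey dummy-load box with a black knob and coloured terminals, 49 x 66 x 41 mm, loose beside the transformer's right side; origin at the centre of its underside
- relay_0: Bystander: small white relay with an amber top, 35 x 28 x 26 mm, loose; origin at the centre of its underside
- relay_1: Bystander: small black relay, 35 x 28 x 22 mm, loose; origin at the centre of its underside
- pen_blue: Bystander: blue pen lying flat, 135 x 13 x 12 mm, loose; origin at the centre of its underside
- flux_bottle: Bystander: small white needle bottle with a blue cap, 34 x 33 x 108 mm, standing loose; origin at the centre of its underside

How it is judged:
By the outcome, as a careful person would: the job done as asked, in the order asked, and still so for the second after the job is handed in, with the robot touching nothing.
It also fails if it takes over 58 s, if anything falls off the work surface, if the arm or the gripper's body presses on something with over 40 N, if the wrist force passes 120 N, or if a joint passes its speed limit or range.

## Working session

There is one attempt and no reset: what is moved stays moved. The work goes in short steps, Python scripts to look and compute and a tool call to move; the robot and the scene stay as the last step left them, time stands still between calls to the robot, and variables do not carry over. Pictures are saved under pics/ and viewed, about 8 in all and at most 12, crops included, and the job is handed in when it is done.

Besides the shell and the picture viewer there is one more tool, called as name(argument=value, ...), one argument or row to a line, values as JSON. step_arm: Moves the arm, as the interface text tells. Its arguments: {"type":"object","properties":{"rows":{"type":"array"},"newtons":{"type":"number"}},"required":["rows"]}

```bash
mkdir -p pics; cat > h.py <<'E'
import numpy as np, cv2
from workcell import ctrl
def proj(im,P):
    P=np.atleast_2d(P); T=np.array(im["camera_from_world"])
    c=P@T[:3,:3].T+T[:3,3]; 
    return np.c_[im["fx"]*c[:,0]/-c[:,2]+im["cx"], im["fy"]*-c[:,1]/-c[:,2]+im["cy"]]
def unproj(im,uv,z):
    T=np.array(im["camera_from_world"]);uv=np.atleast_2d(uv).astype(float)
    d=np.c_[(uv[:,0]-im["cx"])/im["fx"],-(uv[:,1]-im["cy"])/im["fy"],-np.ones(len(uv))]@T[:3,:3]
    o=-T[:3,:3].T@T[:3,3]
    return o+d*((z-o[2])/d[:,2])[:,None]
E
python3 - <<'E'
from h import *
for n in("side","top"):
    im=ctrl.get_image(n); cv2.imwrite(f"pics/{n}0.png",im["color"]); print(n,{k:(np.round(v,3).tolist()) for k,v in im.items() if k!="color"})
print(ctrl.read_state())
E
```

```text
side {'fx': 541.623, 'fy': 541.623, 'cx': 317.738, 'cy': 237.669, 'camera_from_world': [[-0.99, 0.142, 0.007, 496.413], [-0.117, -0.845, 0.521, 79.349], [0.08, 0.515, 0.853, -1336.767], [0.0, 0.0, 0.0, 1.0]]}
top {'fx': 523.994, 'fy': 523.994, 'cx': 312.517, 'cy': 237.174, 'camera_from_world': [[-0.009, -1.0, 0.018, 93.381], [0.999, -0.009, 0.044, -508.965], [-0.044, 0.018, 0.999, -1156.611], [0.0, 0.0, 0.0, 1.0]]}
{'clock': 0.1, 'q': array([70.57653451, 23.59621242, -0.72747598, 91.49735403,  0.3204191 ,
       64.9925181 , -4.70978977]), 'qd': array([ 0.0049652 , -0.00117083,  0.01270876, -0.16408236, -0.0955328 ,
       -0.05324681,  0.10727461]), 'tau': array([ 2.40869158e-03, -5.89101148e+01,  6.43618125e-01, -2.91713333e+01,
       -5.38407639e-02,  1.45746506e-02,  3.89704815e-05]), 'ee_pos': array([ 167.02582116, -601.79649839,  221.89837531]), 'eef_rot': array([-1.79916157e+02,  5.89186296e-03,  1.55162175e+01]), 'contact_force': array([ 0.65402412, -0.64110241,  0.10943021]), 'moment': array([ 0.06141633,  0.05044682, -0.00934949]), 'finger_gap': 0.9935020653993314}
```

View pics/top0.png

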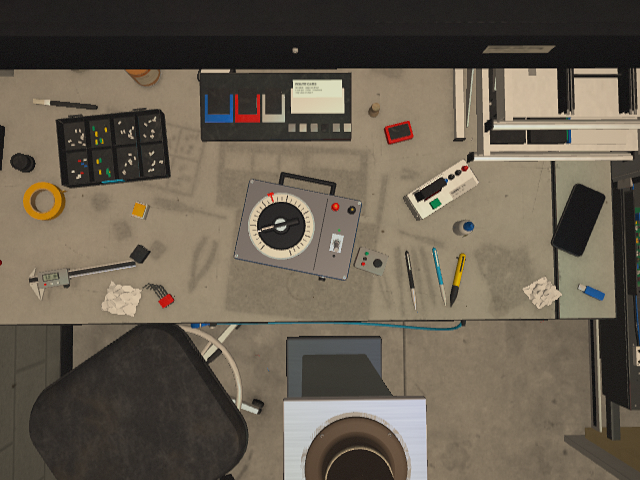

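View pics/side0.png

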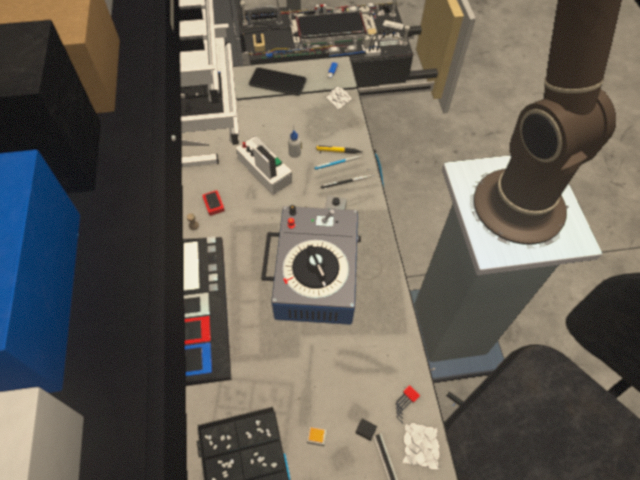

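The top image shows the transformer at about (300,230), the dial at (280,226), the red marker near (271,198) and the toggle near (336,242). The arm is out of view of the transformer. I'll zoom in next.

```bash
python3 - <<'E'
from h import *
c=cv2.imread("pics/top0.png")[165:290,225:385]; cv2.imwrite("pics/tc.png",cv2.resize(c,None,fx=5,fy=4.8,interpolation=cv2.INTER_CUBIC)) if 0 else cv2.imwrite("pics/tc.png",cv2.resize(c[:120],None,fx=5,fy=5,interpolation=cv2.INTER_CUBIC))
im=ctrl.get_image("top")
print(unproj(im,[[280,226]],100),unproj(im,[[249,180],[364,202],[349,280],[235,258]],100))
# red pixels
h=cv2.cvtColor(im["color"],cv2.COLOR_BGR2HSV);m=((h[...,0]<8)|(h[...,0]>172))&(h[...,1]>130)&(h[...,2]>90)
ys,xs=np.nonzero(m[165:285,225:385]);print(np.c_[xs+225,ys+165].tolist())
E
```

```text
[[529.39680647 157.094223   100.        ]] [[624.92814655 220.30619791 100.        ]
 [577.65035834 -16.59258536 100.        ]
 [417.26384141  16.43944552 100.        ]
 [464.52347819 249.55167014 100.        ]]
[[271, 192], [272, 192], [268, 193], [269, 193], [270, 193], [271, 193], [272, 193], [273, 193], [267, 194], [268, 194], [269, 194], [270, 194], [271, 194], [272, 194], [273, 194], [268, 195], [269, 195], [270, 195], [271, 195], [268, 196], [271, 196], [271, 197], [272, 197], [271, 198], [272, 198], [271, 199], [272, 199], [272, 200], [273, 200], [272, 201], [273, 201], [334, 203], [335, 203], [336, 203], [337, 203], [332, 204], [333, 204], [334, 204], [335, 204], [336, 204], [337, 204], [338, 204], [332, 205], [333, 205], [334, 205], [337, 205], [338, 205], [331, 206], [332, 206], [333, 206], [334, 206], [337, 206], [338, 206], [331, 207], [332, 207], [333, 207], [334, 207], [335, 207], [337, 207], [338, 207], [331, 208], [332, 208], [333, 208], [334, 208], [335, 208], [336, 208], [337, 208], [338, 208], [332, 209], [333, 209], [334, 209], [335, 209], [336, 209], [337, 209], [338, 209], [333, 210], [334, 210], [335, 210], [336, 210], [337, 210], [362, 262], [363, 262], [361, 263], [362, 263], [363, 263], [364, 263], [362, 264], [363, 264], [364, 264], [362, 265], [363, 265]]
```

View pics/tc.png

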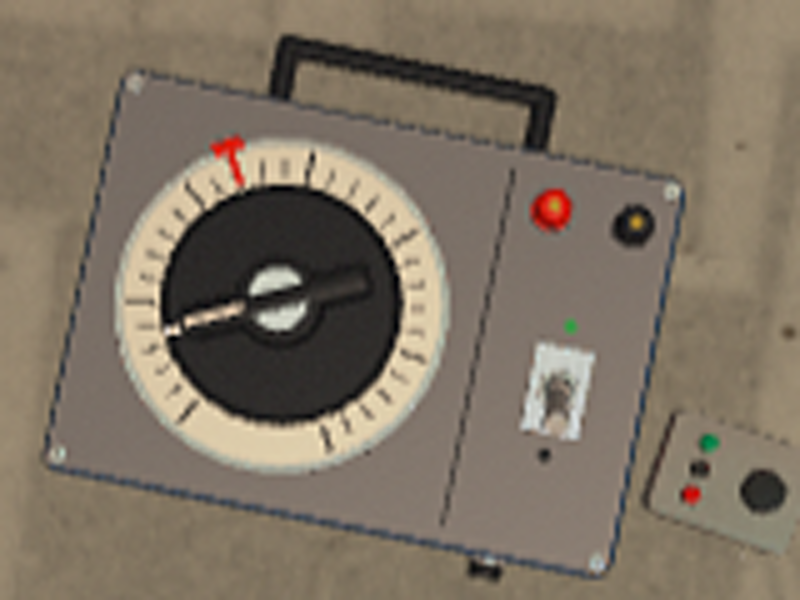

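```bash
cat > pose.py <<'E'
from h import *
from scipy.optimize import least_squares
def R2(t): return np.array([[np.cos(t),-np.sin(t)],[np.sin(t),np.cos(t)]])
def toW(p,xy,z): return np.r_[p[:2]+R2(p[2])@np.array(xy,float),z]
E
python3 - <<'E'
from pose import *
im=ctrl.get_image("top")
f=lambda a:np.array(a,float)/5+[225,165]-0.4
obs=[((85,120),100,(128,70)),((85,-120),100,(683,182)),((-85,-120),100,(605,577)),((-85,120),100,(46,465)),((0,35),137,(277,297)),((60,-66),123,(552,211)),((60,-100),123,(632,224))]
r=least_squares(lambda p:np.ravel([proj(im,toW(p,o[0],o[1]))[0]-f(o[2]) for o in obs]),[520,117,-.2])
p=r.x;print("pose",p[:2],np.degrees(p[2]),"res px",np.round(r.fun.reshape(-1,2),2).tolist())
np.save("p.npy",p);d=toW(p,(0,35),110);print("dial",d)
for n,uv,z in(("idx",(172,331),106),("marker in",(241,186),104),("marker out",(229,143),104)):
    q=unproj(im,f(uv),z)[0]; v=q-d;a=np.degrees(np.arctan2(v[1],v[0]));b=(150-(a-np.degrees(p[2])))%360
    print(n,q.round(1),"r",np.hypot(v[0],v[1]).round(1),"world ang",a.round(1),"dial rad",np.radians(b).round(3))
print("toggle pivot",toW(p,(-12,-83),105),"tip off",toW(p,(-27.5,-83),140))
E
```

```text
pose [522.46101822 121.19975687] -11.944256941956374 res px [[-1.55, -1.26], [1.43, -0.5], [1.01, 1.39], [-2.05, 0.62], [0.01, 0.62], [0.34, -0.84], [0.83, -0.09]]
dial [529.70461657 155.4419864  110.        ]
idx [519.5 199.7 106. ] r 45.4 world ang 102.9 dial rad 0.613
marker in [579.  171.3 104. ] r 51.8 world ang 17.9 dial rad 2.097
marker out [596.8 176.2 104. ] r 70.2 world ang 17.2 dial rad 2.11
toggle pivot [493.54314915  42.48027486 105.        ] tip off [478.37873322  45.68815413 140.        ]
```

step_arm(
  rows=[
    {"claw": 255, "translation": [0.4, 1, 0.8], "rotation": [0, 0, 0]},
    {"claw": 255, "translation": [0.4, 1, 0.8], "rotation": [0, 0, 0]},
    {"claw": 255, "translation": [0.4, 1, 0], "rotation": [0, 0, 0]},
    {"claw": 255, "translation": [0.4, 1, 0], "rotation": [0, 0, 0]},
  ],
  newtons=20,
)

```text
clock: 0.7
ee_pos: [206.4, -500.0, 261.6]
eef_rot: [-179.8, 0.1, 15.3]
contact_force: [0.2, -1.2, -0.0]
finger_gap: 0.586
```

step_arm(
  rows=[
    {"claw": 255, "translation": [0.7, 1, 0], "rotation": [0, 0, 0]},
    {"claw": 255, "translation": [0.7, 1, 0], "rotation": [0, 0, 0]},
    {"claw": 255, "translation": [0.7, 1, 0], "rotation": [0, 0, 0]},
    {"claw": 255, "translation": [0.7, 1, 0], "rotation": [0, 0, 0]},
    {"claw": 255, "translation": [0.7, 1, 0], "rotation": [0, 0, 0]},
    {"claw": 255, "translation": [0.7, 1, 0], "rotation": [0, 0, 0]},
    {"claw": 255, "translation": [0.7, 1, 0], "rotation": [0, 0, 0]},
    {"claw": 255, "translation": [0.7, 1, 0], "rotation": [0, 0, 0]},
    {"claw": 255, "translation": [0.7, 1, 0], "rotation": [0, 0, 0]},
    {"claw": 255, "translation": [0.7, 1, 0], "rotation": [0, 0, 0]},
  ],
)

```text
clock: 1.95
ee_pos: [384.9, -240.8, 261.6]
eef_rot: [-179.8, 0.1, 15.2]
contact_force: [0.6, -1.0, -0.3]
finger_gap: 0.005
```

step_arm(
  rows=[
    {"claw": 255, "translation": [0.3, 1, 0], "rotation": [0, 0, 0]},
    {"claw": 255, "translation": [0.3, 1, 0], "rotation": [0, 0, 0]},
    {"claw": 255, "translation": [0.3, 1, 0], "rotation": [0, 0, 0]},
    {"claw": 255, "translation": [0.3, 1, 0], "rotation": [0, 0, 0]},
    {"claw": 255, "translation": [0.3, 1, 0], "rotation": [0, 0, 0]},
    {"claw": 255, "translation": [0.3, 1, 0], "rotation": [0, 0, 0]},
    {"claw": 255, "translation": [0.3, 1, 0], "rotation": [0, 0, 0]},
    {"claw": 255, "translation": [0.3, 1, 0], "rotation": [0, 0, 0]},
    {"claw": 255, "translation": [0.3, 1, 0], "rotation": [0, 0, 0]},
    {"claw": 255, "translation": [0.3, 1, 0], "rotation": [0, 0, 0]},
  ],
)

```text
clock: 3.2
ee_pos: [461.3, 18.0, 261.4]
eef_rot: [-179.9, 0.1, 15.3]
contact_force: [0.7, -0.2, -1.4]
finger_gap: 0.005
```

```bash
python3 -c "
from h import *
s=ctrl.read_state();print(s['q'].round(1),s['ee_pos'].round(1),s['eef_rot'].round(1),s['contact_force'].round(1),s['clock'])"
```

```text
[ 21.2   7.9 -32.2 108.3   4.5  65.2 -87.4] [461.3  18.  261.4] [-1.799e+02  1.000e-01  1.530e+01] [ 0.7 -0.2 -1.4] 3.2
```

step_arm(
  rows=[
    {"claw": 255, "translation": [0.1, 0.62, 0], "rotation": [0, 0, 8.8]},
    {"claw": 255, "translation": [0.1, 0.62, 0], "rotation": [0, 0, 8.8]},
    {"claw": 255, "translation": [0.1, 0.62, 0], "rotation": [0, 0, 8.8]},
    {"claw": 255, "translation": [0.1, 0.62, 0], "rotation": [0, 0, 8.8]},
    {"claw": 255, "translation": [0.1, 0.62, 0], "rotation": [0, 0, 8.8]},
    {"claw": 255, "translation": [0.1, 0.62, 0], "rotation": [0, 0, 8.8]},
    {"claw": 255, "translation": [0.1, 0.62, 0], "rotation": [0, 0, 8.8]},
    {"claw": 255, "translation": [0.1, 0.62, 0], "rotation": [0, 0, 8.8]},
    {"claw": 255, "translation": [0.1, 0.62, 0], "rotation": [0, 0, 8.8]},
    {"claw": 255, "translation": [0.1, 0.62, 0], "rotation": [0, 0, 8.8]},
  ],
)

```text
clock: 4.45
ee_pos: [486.1, 178.4, 260.7]
eef_rot: [-179.8, 0.2, 106.1]
contact_force: [0.4, 0.3, -0.4]
finger_gap: 0.005
```

step_arm(
  rows=[
    {"claw": 255, "translation": [0, 0, -0.8], "rotation": [0, 0, 0]},
    {"claw": 255, "translation": [0, 0, -0.8], "rotation": [0, 0, 0]},
    {"claw": 255, "translation": [0, 0, -0.8], "rotation": [0, 0, 0]},
    {"claw": 255, "translation": [0, 0, -0.8], "rotation": [0, 0, 0]},
    {"claw": 255, "translation": [0, 0, 0], "rotation": [0, 0, 0]},
  ],
)

```text
clock: 5.08
ee_pos: [485.8, 179.5, 178.2]
eef_rot: [-179.8, 0.1, 106.4]
contact_force: [0.6, 0.2, -0.2]
finger_gap: 0.009
```

step_arm(
  rows=[
    {"claw": 255, "translation": [0, 0, -0.8], "rotation": [0, 0, -1.5]},
    {"claw": 255, "translation": [0, 0, -0.8], "rotation": [0, 0, -1.5]},
    {"claw": 255, "translation": [0, 0, -0.6], "rotation": [0, 0, 0]},
    {"claw": 255, "translation": [0, 0, 0], "rotation": [0, 0, 0]},
  ],
)

```text
clock: 5.58
ee_pos: [487.6, 180.2, 124.8]
eef_rot: [180.0, 0.1, 103.3]
contact_force: [-0.1, 0.1, -0.1]
finger_gap: 0.01
```

```bash
python3 - <<'E'
from h import *
im=ctrl.get_image("side");c=im["color"][190:340,250:450];cv2.imwrite("pics/s1.png",cv2.resize(c,None,fx=4,fy=4,interpolation=cv2.INTER_CUBIC))
s=ctrl.read_state();print(s['ee_pos'],s['eef_rot'],s['contact_force'])
E
```

```text
[487.9860722  180.4907864  125.44470883] [1.79895176e+02 1.23129607e-01 1.03301455e+02] [ 0.13889612 -0.55647792  0.76523036]
```

View pics/s1.png

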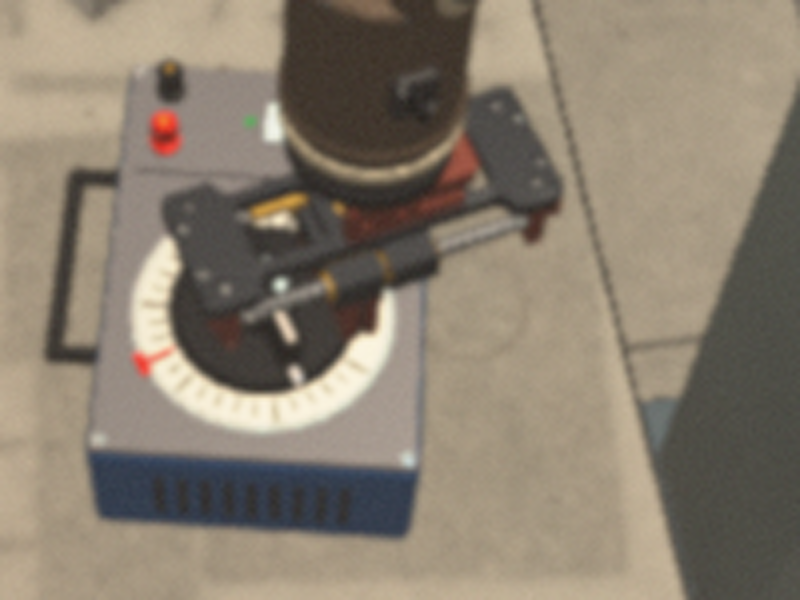

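Side view: the fingertips stand about 15 mm off the bar's front face (crop ~365,325), and the index end (297,375) and marker (150,362) are both visible. I'll approach and make contact.

step_arm(
  rows=[
    {"claw": 255, "translation": [0.12, 0.01, -0.1], "rotation": [0, 0, 0]},
    {"claw": 255, "translation": [0.12, 0.01, -0.1], "rotation": [0, 0, 0]},
    {"claw": 255, "translation": [0.12, 0.01, 0], "rotation": [0, 0, 0]},
    {"claw": 255, "translation": [0.12, 0.01, 0], "rotation": [0, 0, 0]},
    {"claw": 255, "translation": [0.04, 0.0, 0], "rotation": [0, 0, 0]},
  ],
)

```text
clock: 6.25
ee_pos: [503.3, 182.0, 122.1]
eef_rot: [179.7, 0.1, 103.3]
contact_force: [-0.4, 0.4, 0.3]
finger_gap: 0.006
```

```bash
cat > plan.py <<'E'
from h import *
import sys
th,end,n,rad,off=map(float,sys.argv[1:]) # world angle deg target of bar
c=np.array([529.7,155.4]);s=ctrl.read_state();p=s['ee_pos'][:2];print(s['ee_pos'].round(1),s['eef_rot'].round(1),s['contact_force'].round(1))
v=p-c
for t in(th,):
    u=np.array([np.cos(np.radians(t)),np.sin(np.radians(t))]);print("along/off now",v@u,v@[-u[1],u[0]])
for t in np.linspace(th,end,int(n)+1)[1:]:
    u=np.array([np.cos(np.radians(t)),np.sin(np.radians(t))]);q=c+rad*u+off*np.array([-u[1],u[0]])
    print(round(t,1),((q-p)/25).round(3),q.round(1));p=q
E
python3 plan.py 103 23 16 33 20.5
```

```text
[503.3 182.  122.1] [1.797e+02 1.000e-01 1.033e+02] [-0.4  0.4  0.3]
along/off now 31.83770612707795 19.778218256970778
98.0 [0.062 0.13 ] [504.8 185.2]
93.0 [0.108 0.082] [507.5 187.3]
88.0 [0.115 0.073] [510.4 189.1]
83.0 [0.12  0.062] [513.4 190.7]
78.0 [0.125 0.052] [516.5 191.9]
73.0 [0.129 0.04 ] [519.7 193. ]
68.0 [0.132 0.029] [523.1 193.7]
63.0 [0.134 0.017] [526.4 194.1]
58.0 [0.135 0.006] [529.8 194.2]
53.0 [ 0.135 -0.006] [533.2 194.1]
48.0 [ 0.134 -0.018] [536.5 193.6]
43.0 [ 0.132 -0.03 ] [539.9 192.9]
38.0 [ 0.129 -0.041] [543.1 191.9]
33.0 [ 0.125 -0.052] [546.2 190.6]
28.0 [ 0.12  -0.063] [549.2 189. ]
23.0 [ 0.114 -0.073] [552.1 187.2]
```

step_arm(
  rows=[
    {"claw": 255, "translation": [0.1, 0.1, 0], "rotation": [0, 0, -5]},
    {"claw": 255, "translation": [0.11, 0.08, 0], "rotation": [0, 0, -5]},
    {"claw": 255, "translation": [0.115, 0.073, 0], "rotation": [0, 0, -5]},
    {"claw": 255, "translation": [0.12, 0.06, 0], "rotation": [0, 0, -5]},
    {"claw": 255, "translation": [0.125, 0.05, 0], "rotation": [0, 0, -5]},
    {"claw": 255, "translation": [0.13, 0.04, 0], "rotation": [0, 0, -5]},
  ],
)

```text
clock: 7.0
ee_pos: [516.5, 192.1, 121.7]
eef_rot: [-179.8, 0.3, 72.5]
contact_force: [-3.1, -0.0, 1.8]
finger_gap: 0.006
```

```bash
python3 plan.py 73 23 10 33 18
python3 - <<'E'
from h import *
im=ctrl.get_image("side");c=im["color"][225:325,260:380];cv2.imwrite("pics/s2.png",cv2.resize(c,None,fx=6,fy=6,interpolation=cv2.INTER_CUBIC))
E
```

```text
[516.5 192.1 121.7] [-179.8    0.3   72.5] [-3.1 -0.   1.8]
along/off now 31.278220256374595 23.353539874949867
68.0 [0.354 0.024] [525.4 192.7]
63.0 [0.131 0.009] [528.6 193. ]
58.0 [ 0.131 -0.002] [531.9 192.9]
53.0 [ 0.13  -0.013] [535.2 192.6]
48.0 [ 0.129 -0.025] [538.4 192. ]
43.0 [ 0.126 -0.036] [541.6 191.1]
38.0 [ 0.123 -0.047] [544.6 189.9]
33.0 [ 0.118 -0.057] [547.6 188.5]
28.0 [ 0.113 -0.067] [550.4 186.8]
23.0 [ 0.106 -0.077] [553.  184.9]
```

View pics/s2.png

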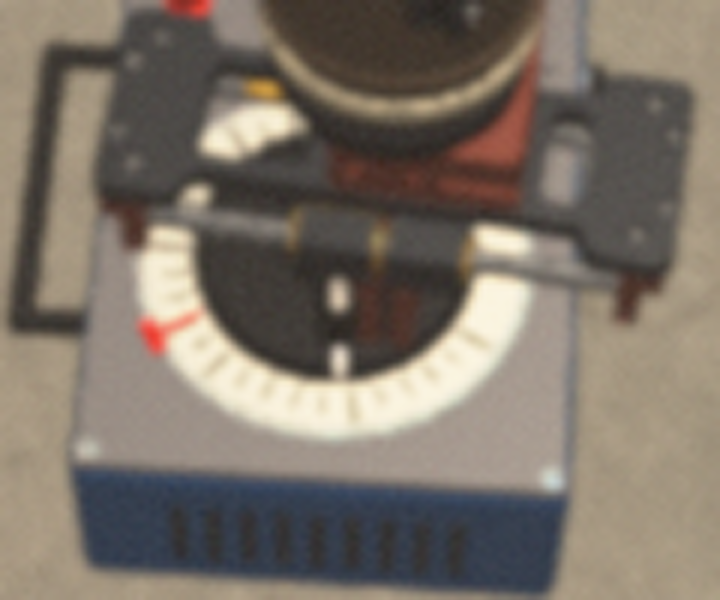

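```bash
cat > meas.py <<'E'
from h import *
c=np.array([529.7,155.4])
def ring(im,r,z,A):
    P=np.c_[c[0]+r*np.cos(A),c[1]+r*np.sin(A),0*A+z];uv=proj(im,P).astype(np.float32)
    return cv2.remap(im["color"],uv[:,None,0].copy(),uv[:,None,1].copy(),cv2.INTER_LINEAR)[:,0].astype(float)
def measure(name,lo=-20,hi=125,ilo=None):
    im=ctrl.get_image(name);D=np.arange(lo,hi,.25);A=np.radians(D);out={}
    for r in(42,45,48):
        s=ring(im,r,109,A).min(1);k=s.argmax();w=np.clip(s-120,0,None)*(abs(D-D[k])<8)
        out["i%d"%r]=(round((w*D).sum()/max(w.sum(),1e-9),1),s[k])
    for r in(54,58,62,66):
        s=ring(im,r,104,A);g=s[:,2]-s[:,1];k=g.argmax();w=np.clip(g-.4*g[k],0,None)*(abs(D-D[k])<8)
        out["m%d"%r]=(round((w*D).sum()/w.sum(),1),g[k])
    print(name,{k:(float(a),int(b)) for k,(a,b) in out.items()})
    return im
if __name__=="__main__":
    measure("side");measure("top")
E
python3 meas.py
```

```text
side {'i42': (83.5, 161), 'i45': (83.5, 164), 'i48': (83.4, 142), 'm54': (19.4, 66), 'm58': (19.5, 85), 'm62': (19.4, 90), 'm66': (19.4, 112)}
top {'i42': (0.0, 69), 'i45': (0.0, 65), 'i48': (0.0, 63), 'm54': (23.3, 21), 'm58': (19.5, 21), 'm62': (-15.1, 21), 'm66': (-13.2, 43)}
```

```bash
python3 plan.py 83 33 10 33 17.5
```

```text
[516.9 192.1 121.7] [-179.9    0.3   72.7] [-3.2  0.1  1.5]
along/off now 34.90320574577335 17.191368318967356
78.0 [ 0.102 -0.033] [519.4 191.3]
73.0 [0.127 0.03 ] [522.6 192.1]
68.0 [0.129 0.019] [525.8 192.6]
63.0 [0.13  0.008] [529.1 192.7]
58.0 [ 0.13  -0.004] [532.3 192.7]
53.0 [ 0.129 -0.015] [535.6 192.3]
48.0 [ 0.128 -0.026] [538.8 191.6]
43.0 [ 0.125 -0.037] [541.9 190.7]
38.0 [ 0.121 -0.048] [544.9 189.5]
33.0 [ 0.117 -0.058] [547.8 188. ]
```

step_arm(
  rows=[
    {"claw": 255, "translation": [0.11, -0.03, 0], "rotation": [0, 0, 0]},
    {"claw": 255, "translation": [0.13, 0.03, 0], "rotation": [0, 0, 0]},
    {"claw": 255, "translation": [0.13, 0.02, 0], "rotation": [0, 0, -5]},
    {"claw": 255, "translation": [0.13, 0.01, 0], "rotation": [0, 0, -5]},
    {"claw": 255, "translation": [0.13, 0, 0], "rotation": [0, 0, -5]},
    {"claw": 255, "translation": [0.13, -0.015, 0], "rotation": [0, 0, -5]},
    {"claw": 255, "translation": [0.13, -0.025, 0], "rotation": [0, 0, -5]},
    {"claw": 255, "translation": [0.12, -0.04, 0], "rotation": [0, 0, -5]},
  ],
)

```text
clock: 8.15
ee_pos: [542.0, 191.4, 121.5]
eef_rot: [-179.7, 0.4, 42.2]
contact_force: [-3.7, 1.3, 1.8]
finger_gap: 0.007
```

```bash
python3 meas.py; python3 plan.py 45 20 10 33 17.5
```

```text
side {'i42': (44.5, 160), 'i45': (44.6, 173), 'i48': (44.9, 143), 'm54': (19.3, 66), 'm58': (19.5, 86), 'm62': (19.5, 90), 'm66': (19.4, 111)}
top {'i42': (0.0, 52), 'i45': (0.0, 52), 'i48': (0.0, 53), 'm54': (-12.1, 26), 'm58': (-13.9, 26), 'm62': (-12.9, 27), 'm66': (-8.3, 26)}
[542.4 191.2 121.5] [-179.7    0.4   42.3] [-1.   1.3  0.3]
along/off now 34.244068897792864 16.35239882284299
42.5 [-0.006 -0.023] [542.2 190.6]
40.0 [ 0.061 -0.023] [543.7 190. ]
37.5 [ 0.06  -0.026] [545.2 189.4]
35.0 [ 0.059 -0.028] [546.7 188.7]
32.5 [ 0.057 -0.031] [548.1 187.9]
30.0 [ 0.056 -0.033] [549.5 187.1]
27.5 [ 0.054 -0.036] [550.9 186.2]
25.0 [ 0.053 -0.038] [552.2 185.2]
22.5 [ 0.051 -0.04 ] [553.5 184.2]
20.0 [ 0.049 -0.043] [554.7 183.1]
```

step_arm(
  rows=[
    {"claw": 255, "translation": [0.06, -0.025, 0], "rotation": [0, 0, -2.5]},
    {"claw": 255, "translation": [0.06, -0.025, 0], "rotation": [0, 0, -2.5]},
    {"claw": 255, "translation": [0.06, -0.028, 0], "rotation": [0, 0, -2.5]},
    {"claw": 255, "translation": [0.057, -0.03, 0], "rotation": [0, 0, -2.5]},
    {"claw": 255, "translation": [0.056, -0.033, 0], "rotation": [0, 0, -2.5]},
    {"claw": 255, "translation": [0.054, -0.036, 0], "rotation": [0, 0, -2.5]},
  ],
)

```text
clock: 9.0
ee_pos: [551.0, 187.3, 121.4]
eef_rot: [-179.6, 0.4, 26.7]
contact_force: [-2.8, 2.1, 0.8]
finger_gap: -0.001
```

```bash
python3 meas.py; python3 plan.py 30 20 5 33 17
```

```text
side {'i42': (29.1, 162), 'i45': (29.3, 188), 'i48': (29.6, 149), 'm54': (19.4, 65), 'm58': (19.5, 86), 'm62': (19.5, 89), 'm66': (19.4, 112)}
top {'i42': (0.0, 52), 'i45': (0.0, 52), 'i48': (0.0, 53), 'm54': (19.8, 18), 'm58': (21.6, 18), 'm62': (32.4, 18), 'm66': (-14.8, 26)}
[551.1 187.1 121.4] [-179.6    0.4   26.7] [-2.   0.6  0.3]
along/off now 34.380147264716435 16.75396379582445
28.0 [-0.01  -0.048] [550.9 185.9]
26.0 [ 0.042 -0.03 ] [551.9 185.1]
24.0 [ 0.041 -0.032] [552.9 184.4]
22.0 [ 0.04  -0.033] [553.9 183.5]
20.0 [ 0.039 -0.035] [554.9 182.7]
```

step_arm(
  rows=[
    {"claw": 255, "translation": [0.045, -0.03, 0], "rotation": [0, 0, 0]},
    {"claw": 255, "translation": [0.045, -0.03, 0], "rotation": [0, 0, -2]},
    {"claw": 255, "translation": [0.04, -0.03, 0], "rotation": [0, 0, -2]},
    {"claw": 255, "translation": [0, 0, 0], "rotation": [0, 0, 0]},
  ],
)

```text
clock: 9.6
ee_pos: [554.4, 184.9, 121.2]
eef_rot: [-179.6, 0.4, 22.5]
contact_force: [-2.9, 1.2, 0.5]
finger_gap: 0.007
```

```bash
sed -i 's/for r in(42,45,48):/for r,z in((42,110),(45,110),(45,108),(48,110),(48,108),(48,106)):/; s/ring(im,r,109,A)/ring(im,r,z,A)/; s/"i%d"%r\]/"i%d,%d"%(r,z)]/' meas.py; python3 - <<'E'
from meas import *
im=measure("side");T=np.array(im["camera_from_world"]);print(-T[:3,:3].T@T[:3,3])
E
python3 plan.py 24 20 2 33 17
```

```text
side {'i42,110': (23.7, 131), 'i45,110': (23.9, 140), 'i45,108': (22.7, 137), 'i48,110': (24.0, 137), 'i48,108': (22.9, 137), 'i48,106': (21.9, 138), 'm54': (19.3, 66), 'm58': (19.5, 85), 'm62': (19.5, 90), 'm66': (19.4, 113)}
[ 607.93494389  684.85205052 1095.92918656]
[554.4 184.9 121.2] [-179.6    0.4   22.5] [-2.7  0.5  0.6]
along/off now 34.50743738186204 16.89168117708517
22.0 [-0.017 -0.054] [553.9 183.5]
20.0 [ 0.039 -0.035] [554.9 182.7]
```

step_arm(
  rows=[
    {"claw": 255, "translation": [-0.15, 0.35, 0.1], "rotation": [0, 0, 0]},
    {"claw": 255, "translation": [0, 0.1, 0.8], "rotation": [0, 0, 0]},
    {"claw": 255, "translation": [0, 0, 1], "rotation": [0, 0, 0]},
    {"claw": 255, "translation": [-0.2, -0.5, 1], "rotation": [0, 0, 0]},
    {"claw": 255, "translation": [-0.5, -1, 1], "rotation": [0, 0, 0]},
    {"claw": 255, "translation": [-0.5, -1, 0.5], "rotation": [0, 0, 0]},
    {"claw": 255, "translation": [-0.5, -1, 0], "rotation": [0, 0, 0]},
    {"claw": 255, "translation": [-0.5, -1, 0], "rotation": [0, 0, 0]},
    {"claw": 255, "translation": [-0.5, -1, 0], "rotation": [0, 0, 0]},
    {"claw": 255, "translation": [-0.5, -1, 0], "rotation": [0, 0, 0]},
  ],
)

```text
clock: 10.9
ee_pos: [472.8, 32.3, 238.0]
eef_rot: [180.0, -0.3, 22.8]
contact_force: [0.4, -0.1, 0.7]
finger_gap: 0.004
```

step_arm(
  rows=[
    {"claw": 255, "translation": [-0.3, -1, 0], "rotation": [0, 0, 0]},
    {"claw": 255, "translation": [-0.2, -1, 0], "rotation": [0, 0, 0]},
    {"claw": 255, "translation": [0, -1, 0], "rotation": [0, 0, 0]},
    {"claw": 255, "translation": [0, -1, 0], "rotation": [0, 0, 0]},
    {"claw": 255, "translation": [0, -1, 0], "rotation": [0, 0, 0]},
    {"claw": 255, "translation": [0, -1, 0], "rotation": [0, 0, 0]},
  ],
)

```text
clock: 11.65
ee_pos: [461.5, -122.9, 241.4]
eef_rot: [179.5, -0.7, 22.9]
contact_force: [-0.5, 0.4, 0.1]
finger_gap: 0.007
```

```bash
python3 - <<'E'
from meas import *
measure("side");im=measure("top");cv2.imwrite("pics/t2.png",cv2.resize(im["color"][165:285,225:385],None,fx=5,fy=5,interpolation=cv2.INTER_CUBIC))
E
```

```text
side {'i42,110': (23.4, 155), 'i45,110': (23.9, 138), 'i45,108': (22.8, 134), 'i48,110': (23.8, 126), 'i48,108': (22.7, 126), 'i48,106': (21.6, 126), 'm54': (19.3, 68), 'm58': (19.5, 89), 'm62': (19.4, 92), 'm66': (19.4, 111)}
top {'i42,110': (23.1, 135), 'i45,110': (22.6, 229), 'i45,108': (22.7, 227), 'i48,110': (22.3, 163), 'i48,108': (22.2, 170), 'i48,106': (22.2, 179), 'm54': (17.8, 135), 'm58': (17.9, 193), 'm62': (18.0, 186), 'm66': (17.8, 201)}
```

View pics/t2.png

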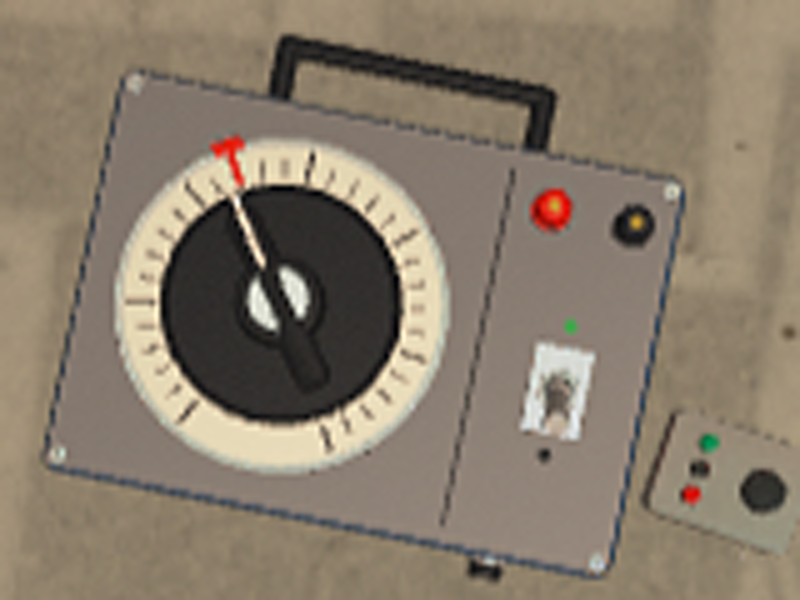

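step_arm(
  rows=[
    {"claw": 255, "translation": [0.27, 0.95, 0], "rotation": [0, 0, 0]},
    {"claw": 255, "translation": [0.27, 0.95, 0], "rotation": [0, 0, 0]},
    {"claw": 255, "translation": [0.27, 0.95, 0], "rotation": [0, 0, 0]},
    {"claw": 255, "translation": [0.27, 0.95, 0], "rotation": [0, 0, 0]},
    {"claw": 255, "translation": [0.27, 0.95, 0], "rotation": [0, 0, 0]},
    {"claw": 255, "translation": [0.27, 0.95, 0], "rotation": [0, 0, 0]},
    {"claw": 255, "translation": [0.27, 0.95, 0], "rotation": [0, 0, 0]},
    {"claw": 255, "translation": [0.27, 0.95, 0], "rotation": [0, 0, 0]},
    {"claw": 255, "translation": [0.27, 0.95, 0], "rotation": [0, 0, 0]},
    {"claw": 255, "translation": [0.27, 0.95, 0], "rotation": [0, 0, 0]},
  ],
)

```text
clock: 13.0
ee_pos: [530.3, 129.1, 244.5]
eef_rot: [179.2, -1.1, 22.8]
contact_force: [0.1, 0.1, 0.3]
finger_gap: 0.007
```

step_arm(
  rows=[
    {"claw": 255, "translation": [0.27, 0.95, -0.3], "rotation": [0, 0, 0]},
    {"claw": 255, "translation": [0.27, 0.9, -0.7], "rotation": [0, 0, 0]},
    {"claw": 255, "translation": [0, 0, -0.8], "rotation": [0, 0, 0]},
    {"claw": 255, "translation": [0, 0, 0], "rotation": [0, 0, 0]},
  ],
)

```text
clock: 13.5
ee_pos: [543.1, 184.8, 199.8]
eef_rot: [179.3, -1.4, 23.2]
contact_force: [0.7, -0.9, 0.7]
finger_gap: 0.009
```

step_arm(
  rows=[
    {"claw": 255, "translation": [0.28, 0.38, 0], "rotation": [0, 0, 0]},
    {"claw": 255, "translation": [0, 0, 0], "rotation": [0.8, 1.3, -1]},
    {"claw": 255, "translation": [0, 0, -0.8], "rotation": [0, 0, 0]},
    {"claw": 255, "translation": [0, 0, -0.8], "rotation": [0, 0, 0]},
    {"claw": 255, "translation": [0, 0, -0.7], "rotation": [0, 0, 0]},
    {"claw": 255, "translation": [0, 0, -0.5], "rotation": [0, 0, 0]},
    {"claw": 255, "translation": [0, 0, 0], "rotation": [0, 0, 0]},
  ],
)

```text
clock: 14.38
ee_pos: [553.9, 195.3, 132.4]
eef_rot: [-179.3, -0.8, 21.8]
contact_force: [0.5, -1.0, 0.5]
finger_gap: 0.009
```

```bash
python3 - <<'E'
from meas import *
measure("side")
E
python3 plan.py 22.2 17.8 2 34 16.9
```

```text
side {'i42,110': (0.0, 79), 'i45,110': (0.0, 108), 'i45,108': (0.0, 112), 'i48,110': (23.8, 132), 'i48,108': (22.7, 134), 'i48,106': (21.8, 136), 'm54': (19.3, 68), 'm58': (19.5, 87), 'm62': (19.5, 90), 'm66': (19.4, 114)}
[554.2 195.6 133.1] [-179.3   -0.8   21.8] [ 0.4 -1.   0.1]
along/off now 37.90235478305024 27.936230348186218
20.0 [ 0.065 -0.507] [555.9 182.9]
17.8 [ 0.041 -0.041] [556.9 181.9]
```

step_arm(
  rows=[
    {"claw": 255, "translation": [-0.08, 0, -0.4], "rotation": [0, 0, 0]},
    {"claw": 255, "translation": [0.02, -0.2, -0.1], "rotation": [0, 0, 0]},
    {"claw": 255, "translation": [0.02, -0.15, 0], "rotation": [0, 0, 0]},
    {"claw": 255, "translation": [0, 0, 0], "rotation": [0, 0, 0]},
  ],
)

```text
clock: 14.92
ee_pos: [554.0, 186.4, 121.2]
eef_rot: [-179.3, -1.0, 21.8]
contact_force: [0.8, 0.7, -0.3]
finger_gap: 0.007
```

```bash
python3 - <<'E'
from meas import *
measure("side")
E
python3 plan.py 22.2 17.8 2 34 16.9
```

```text
side {'i42,110': (23.4, 151), 'i45,110': (23.9, 143), 'i45,108': (22.7, 139), 'i48,110': (24.1, 133), 'i48,108': (23.1, 133), 'i48,106': (22.1, 135), 'm54': (19.3, 65), 'm58': (19.5, 86), 'm62': (19.5, 89), 'm66': (19.4, 111)}
[553.9 186.6 121.2] [-179.3   -1.    21.8] [ 0.7 -0.3  0.4]
along/off now 34.22363608210267 19.738902388287663
20.0 [ 0.078 -0.148] [555.9 182.9]
17.8 [ 0.041 -0.041] [556.9 181.9]
```

step_arm(
  rows=[
    {"claw": 255, "translation": [0.03, -0.06, 0], "rotation": [0, 0, -0.5]},
    {"claw": 255, "translation": [0.02, -0.05, 0], "rotation": [0, 0, -0.5]},
    {"claw": 255, "translation": [0.02, -0.05, 0], "rotation": [0, 0, -0.5]},
    {"claw": 255, "translation": [0, 0, 0], "rotation": [0, 0, 0]},
  ],
)

```text
clock: 15.48
ee_pos: [555.3, 184.6, 121.5]
eef_rot: [-179.2, -1.0, 20.3]
contact_force: [-0.1, 1.6, -0.4]
finger_gap: 0.01
```

```bash
python3 - <<'E'
from meas import *
measure("side")
E
python3 plan.py 20 17.8 1 34 16.9
```

```text
side {'i42,110': (21.6, 158), 'i45,110': (21.9, 187), 'i45,108': (20.7, 191), 'i48,110': (22.0, 170), 'i48,108': (20.9, 164), 'i48,106': (19.9, 160), 'm54': (19.4, 64), 'm58': (19.5, 86), 'm62': (19.5, 88), 'm66': (19.4, 112)}
[555.4 184.6 121.5] [-179.2   -1.    20.3] [-0.2  2.3 -1.2]
along/off now 34.09898735503652 18.680562982876776
17.8 [ 0.062 -0.109] [556.9 181.9]
```

step_arm(
  rows=[
    {"claw": 255, "translation": [0.02, -0.05, 0], "rotation": [0, 0, -0.5]},
    {"claw": 255, "translation": [0.02, -0.04, 0], "rotation": [0, 0, -0.5]},
    {"claw": 255, "translation": [0, 0, 0], "rotation": [0, 0, 0]},
  ],
)

```text
clock: 15.9
ee_pos: [556.4, 183.3, 121.5]
eef_rot: [-179.1, -1.1, 19.3]
contact_force: [0.1, 2.4, -1.5]
finger_gap: 0.007
```

```bash
python3 - <<'E'
from meas import *
measure("side")
E
python3 plan.py 18 17.8 1 34 16.9
```

```text
side {'i42,110': (0.0, 116), 'i45,110': (19.3, 176), 'i45,108': (18.1, 176), 'i48,110': (19.6, 156), 'i48,108': (18.4, 154), 'i48,106': (17.1, 151), 'm54': (19.4, 63), 'm58': (19.5, 87), 'm62': (19.5, 88), 'm66': (19.4, 113)}
[556.4 183.2 121.5] [-179.1   -1.1   19.3] [ 0.2  4.2 -1.9]
along/off now 34.00748802042539 18.221885789654433
17.8 [ 0.02  -0.054] [556.9 181.9]
```

step_arm(
  rows=[
    {"claw": 255, "translation": [-0.12, 0.35, 0], "rotation": [0, 0, 0]},
    {"claw": 255, "translation": [0, 0.1, 0.8], "rotation": [-0.8, 1, 0]},
    {"claw": 255, "translation": [0, 0, 1], "rotation": [0, 0, 0]},
    {"claw": 255, "translation": [-0.2, -0.5, 1], "rotation": [0, 0, 0]},
    {"claw": 255, "translation": [-0.5, -1, 1], "rotation": [0, 0, 0]},
    {"claw": 255, "translation": [-0.5, -1, 0.5], "rotation": [0, 0, 0]},
    {"claw": 255, "translation": [-0.5, -1, 0], "rotation": [0, 0, 0]},
    {"claw": 255, "translation": [-0.5, -1, 0], "rotation": [0, 0, 0]},
    {"claw": 255, "translation": [-0.5, -1, 0], "rotation": [0, 0, 0]},
    {"claw": 255, "translation": [-0.5, -1, 0], "rotation": [0, 0, 0]},
  ],
)

```text
clock: 17.2
ee_pos: [470.0, 25.7, 233.3]
eef_rot: [179.9, 0.3, 19.3]
contact_force: [0.6, -0.4, 0.0]
finger_gap: 0.003
```

step_arm(
  rows=[
    {"claw": 255, "translation": [-0.5, -1, 0], "rotation": [0, 0, 0]},
    {"claw": 255, "translation": [-0.5, -1, 0], "rotation": [0, 0, 0]},
    {"claw": 255, "translation": [-0.3, -1, 0], "rotation": [0, 0, 0]},
    {"claw": 255, "translation": [0, -1, 0], "rotation": [0, 0, 0]},
    {"claw": 255, "translation": [0, -1, 0], "rotation": [0, 0, 0]},
    {"claw": 255, "translation": [0, -1, 0], "rotation": [0, 0, 0]},
  ],
)

```text
clock: 17.95
ee_pos: [433.7, -131.0, 235.0]
eef_rot: [179.6, 0.5, 19.1]
contact_force: [0.8, -0.3, -0.4]
finger_gap: 0.006
```

```bash
python3 - <<'E'
from meas import *
measure("side");im=measure("top");im=measure("top");
a=cv2.resize(im["color"][180:245,250:315],None,fx=9,fy=9,interpolation=cv2.INTER_CUBIC);cv2.imwrite("pics/t3.png",a)
print(ctrl.read_state()['ee_pos'])
E
```

```text
side {'i42,110': (19.6, 127), 'i45,110': (19.4, 169), 'i45,108': (18.2, 168), 'i48,110': (19.6, 147), 'i48,108': (18.5, 145), 'i48,106': (17.3, 142), 'm54': (19.4, 66), 'm58': (19.5, 87), 'm62': (19.5, 89), 'm66': (19.4, 111)}
top {'i42,110': (18.7, 166), 'i45,110': (19.4, 206), 'i45,108': (19.4, 200), 'i48,110': (18.6, 188), 'i48,108': (18.7, 187), 'i48,106': (18.8, 200), 'm54': (17.8, 135), 'm58': (17.9, 194), 'm62': (18.0, 186), 'm66': (17.8, 200)}
top {'i42,110': (18.6, 166), 'i45,110': (19.4, 206), 'i45,108': (19.4, 199), 'i48,110': (18.6, 189), 'i48,108': (18.7, 188), 'i48,106': (18.8, 202), 'm54': (17.9, 135), 'm58': (17.9, 193), 'm62': (18.0, 185), 'm66': (17.8, 198)}
[ 433.7525694  -130.92593517  234.84052206]
```

View pics/t3.png

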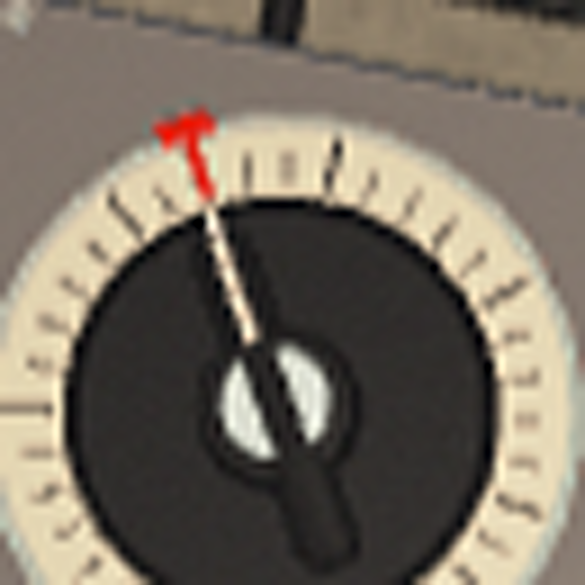

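```bash
cat > fine.py <<'E'
from h import *
c=np.array([529.7,155.4])
def fine(name,phi=18.0):
    im=ctrl.get_image(name);I=im["color"].astype(np.float32);a=np.radians(phi);u=np.array([np.cos(a),np.sin(a)]);n=np.array([-u[1],u[0]])
    o=np.arange(-6,6.01,.1)
    def off(rs,z,red):
        R,O=np.meshgrid(rs,o,indexing="ij");XY=c+R[...,None]*u+O[...,None]*n
        uv=proj(im,np.c_[XY.reshape(-1,2),np.full(R.size,z)]).astype(np.float32).reshape(R.shape+(2,))
        S=cv2.remap(I,uv[...,0],uv[...,1],cv2.INTER_LINEAR)
        s=S[...,2]-S[...,1] if red else S[...,1]
        s=s-np.percentile(s,25,axis=1)[:,None];w=np.clip(s-.35*s.max(1)[:,None],0,None)
        y=(w*o).sum(1)/w.sum(1);f=np.polyfit(rs,y,1);return y.mean(),f[0]
    out={}
    for z in(110,108,106): out["idx z%d"%z]=off(np.arange(42.5,48,.25),z,0)
    out["bar z137"]=off(np.arange(24,38,.25),137,0);out["mark"]=off(np.arange(54,66,.25),104,1)
    for k,(m,s) in out.items():print(name,k,"offset mm %.2f slope deg %.2f"%(m,np.degrees(s)))
if __name__=="__main__":fine("top");fine("side")
E
python3 fine.py
```

```text
top idx z110 offset mm 0.71 slope deg 0.37
top idx z108 offset mm 0.75 slope deg 1.25
top idx z106 offset mm 0.79 slope deg 1.93
top bar z137 offset mm 0.38 slope deg 0.11
top mark offset mm -0.13 slope deg -0.63
side idx z110 offset mm 1.16 slope deg 0.48
side idx z108 offset mm 0.20 slope deg 1.21
side idx z106 offset mm -0.77 slope deg 1.48
side bar z137 offset mm 1.02 slope deg 1.86
side mark offset mm 1.52 slope deg 1.98
```

Pictures viewed so far: 7. The index line runs to the marker. The top camera reads it about 1° short and the side camera about 0.4° past, so both are within measuring noise. Next is the toggle.

step_arm(
  rows=[
    {"claw": 255, "translation": [0.1, 0.88, 0], "rotation": [0, 0, -3.9]},
    {"claw": 255, "translation": [0.1, 0.88, 0], "rotation": [0, 0, -3.9]},
    {"claw": 255, "translation": [0.1, 0.88, 0], "rotation": [0, 0, -3.9]},
    {"claw": 255, "translation": [0.1, 0.88, 0], "rotation": [0, 0, -3.9]},
    {"claw": 255, "translation": [0.1, 0.88, 0], "rotation": [0, 0, -3.9]},
    {"claw": 255, "translation": [0.1, 0.88, 0], "rotation": [0, 0, -3.9]},
    {"claw": 255, "translation": [0.1, 0.88, 0], "rotation": [0, 0, -3.9]},
    {"claw": 255, "translation": [0.1, 0.88, 0], "rotation": [0, 0, -3.9]},
    {"claw": 255, "translation": [0, 0, -0.6], "rotation": [0, 0, 0]},
    {"claw": 255, "translation": [0, 0, 0], "rotation": [0, 0, 0]},
  ],
)

```text
clock: 19.45
ee_pos: [451.5, 62.3, 219.4]
eef_rot: [179.6, 0.5, -12.0]
contact_force: [0.6, -0.3, -0.3]
finger_gap: 0.002
```

step_arm(
  rows=[
    {"claw": 255, "translation": [0.05, -0.45, -0.6], "rotation": [0, 0, 0]},
    {"claw": 255, "translation": [0, 0, -0.8], "rotation": [0, 0, 0]},
    {"claw": 255, "translation": [0, 0, -0.8], "rotation": [0, 0, 0]},
    {"claw": 255, "translation": [0, 0, -0.8], "rotation": [0, 0, 0]},
    {"claw": 255, "translation": [0, 0, -0.4], "rotation": [0, 0, 0]},
    {"claw": 255, "translation": [0, 0, 0], "rotation": [0, 0, 0]},
  ],
)

```text
clock: 20.2
ee_pos: [451.3, 41.8, 128.0]
eef_rot: [179.4, 0.6, -12.3]
contact_force: [0.2, 0.6, 0.2]
finger_gap: 0.005
```

```bash
python3 - <<'E'
from h import *
im=ctrl.get_image("side");c=im["color"][180:280,260:400];cv2.imwrite("pics/s3.png",cv2.resize(c,None,fx=5,fy=5,interpolation=cv2.INTER_CUBIC))
E
```

```text
(no output)
```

View pics/s3.png

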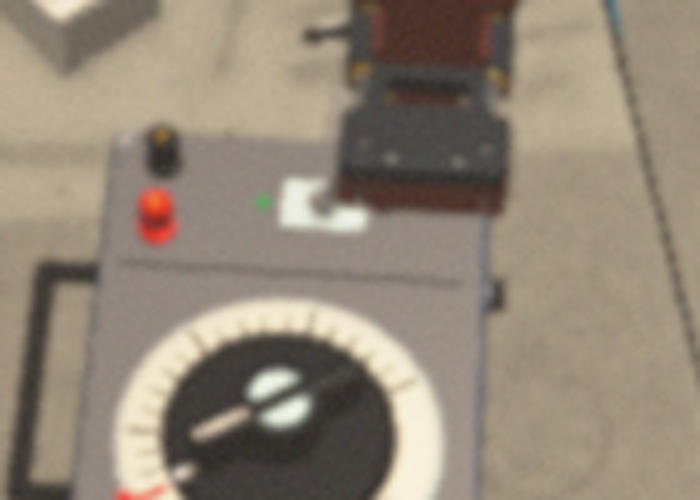

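The side view shows the gripper standing in front of the lever, with the lever base at crop (325,200), and the dial still on the mark. I'll centre in y and push toward the back.

step_arm(
  rows=[
    {"claw": 255, "translation": [0, 0.34, -0.1], "rotation": [0, 0, 0]},
    {"claw": 255, "translation": [0.1, 0, 0], "rotation": [0, 0, 0]},
    {"claw": 255, "translation": [0.17, -0.035, 0], "rotation": [0, 0, 0]},
    {"claw": 255, "translation": [0.17, -0.035, 0], "rotation": [0, 0, 0]},
    {"claw": 255, "translation": [0.17, -0.035, 0], "rotation": [0, 0, 0]},
    {"claw": 255, "translation": [0.17, -0.035, 0], "rotation": [0, 0, 0]},
    {"claw": 255, "translation": [0.17, -0.035, 0], "rotation": [0, 0, 0]},
  ],
)

```text
clock: 21.12
ee_pos: [477.2, 46.8, 127.6]
eef_rot: [179.4, 0.5, -12.3]
contact_force: [-2.1, 1.0, 2.3]
finger_gap: 0.004
```

step_arm(
  rows=[
    {"claw": 255, "translation": [0.12, -0.025, 0], "rotation": [0, 0, 0]},
    {"claw": 255, "translation": [0.12, -0.025, 0], "rotation": [0, 0, 0]},
    {"claw": 255, "translation": [0.12, -0.025, 0], "rotation": [0, 0, 0]},
    {"claw": 255, "translation": [0.12, -0.025, 0], "rotation": [0, 0, 0]},
  ],
)

```text
clock: 21.62
ee_pos: [489.5, 44.2, 127.1]
eef_rot: [179.4, 0.5, -12.3]
contact_force: [-4.9, 1.2, 0.7]
finger_gap: 0.006
```

step_arm(
  rows=[
    {"claw": 255, "translation": [0.12, -0.02, 0], "rotation": [0, 0, 0]},
    {"claw": 255, "translation": [0.12, -0.02, 0], "rotation": [0, 0, 0]},
  ],
)

```text
clock: 21.88
ee_pos: [490.2, 44.1, 126.5]
eef_rot: [179.3, 1.2, -12.2]
contact_force: [-13.9, 3.1, 15.0]
finger_gap: 0.006
```

The force rose to 14 N with no travel, so the lever is at its stop. I'll back off and check.

step_arm(
  rows=[
    {"claw": 255, "translation": [-0.5, 0.1, 0], "rotation": [0, 0, 0]},
    {"claw": 255, "translation": [-0.7, 0.1, 0.2], "rotation": [0, 0, 0]},
    {"claw": 255, "translation": [-0.3, 0, 1], "rotation": [0, 0, 0]},
    {"claw": 255, "translation": [0, 0, 1], "rotation": [0, 0, 0]},
    {"claw": 255, "translation": [0, -0.3, 1], "rotation": [0, 0, 0]},
    {"claw": 255, "translation": [0, -1, 0.5], "rotation": [0, 0, 0]},
    {"claw": 255, "translation": [0, -1, 0], "rotation": [0, 0, 0]},
    {"claw": 255, "translation": [0, -1, 0], "rotation": [0, 0, 0]},
    {"claw": 255, "translation": [0, -1, 0], "rotation": [0, 0, 0]},
    {"claw": 255, "translation": [0, -1, 0], "rotation": [0, 0, 0]},
  ],
)

```text
clock: 23.12
ee_pos: [448.7, -85.3, 225.9]
eef_rot: [179.3, 0.4, -11.9]
contact_force: [0.3, 0.7, -0.9]
finger_gap: 0.007
```

step_arm(
  rows=[
    {"claw": 255, "translation": [0, -1, 0], "rotation": [0, 0, 0]},
    {"claw": 255, "translation": [0, -1, 0], "rotation": [0, 0, 0]},
    {"claw": 255, "translation": [0, -0.8, 0], "rotation": [0, 0, 0]},
    {"claw": 255, "translation": [0, -0.3, 0], "rotation": [0, 0, 0]},
    {"claw": 255, "translation": [0, 0, 0], "rotation": [0, 0, 0]},
    {"claw": 255, "translation": [0, 0, 0], "rotation": [0, 0, 0]},
  ],
)

```text
clock: 23.88
ee_pos: [446.8, -165.4, 228.1]
eef_rot: [179.2, 0.1, -12.1]
contact_force: [-0.0, 0.1, 0.4]
finger_gap: 0.003
```

```bash
python3 fine.py; python3 - <<'E'
from pose import *
p=np.load("p.npy");im=ctrl.get_image("top");cv2.imwrite("pics/t4.png",cv2.resize(im["color"][165:285,225:385],None,fx=5,fy=5,interpolation=cv2.INTER_CUBIC))
print("expected tip crop on/off",[((proj(im,toW(p,(x,-83),140))[0]-[225,165])*5).round() for x in(3.5,-27.5)],ctrl.read_state()['ee_pos'])
E
```

```text
top idx z110 offset mm 0.71 slope deg 0.04
top idx z108 offset mm 0.75 slope deg 0.91
top idx z106 offset mm 0.80 slope deg 1.58
top bar z137 offset mm 0.38 slope deg 0.07
top mark offset mm -0.12 slope deg -0.60
side idx z110 offset mm 1.17 slope deg 0.20
side idx z108 offset mm 0.21 slope deg 1.09
side idx z106 offset mm -0.76 slope deg 1.64
side bar z137 offset mm 1.00 slope deg 1.94
side mark offset mm 1.53 slope deg 2.10
expected tip crop on/off [array([568., 348.]), array([553., 425.])] [ 446.84615705 -165.48456227  227.96367291]
```

View pics/t4.png

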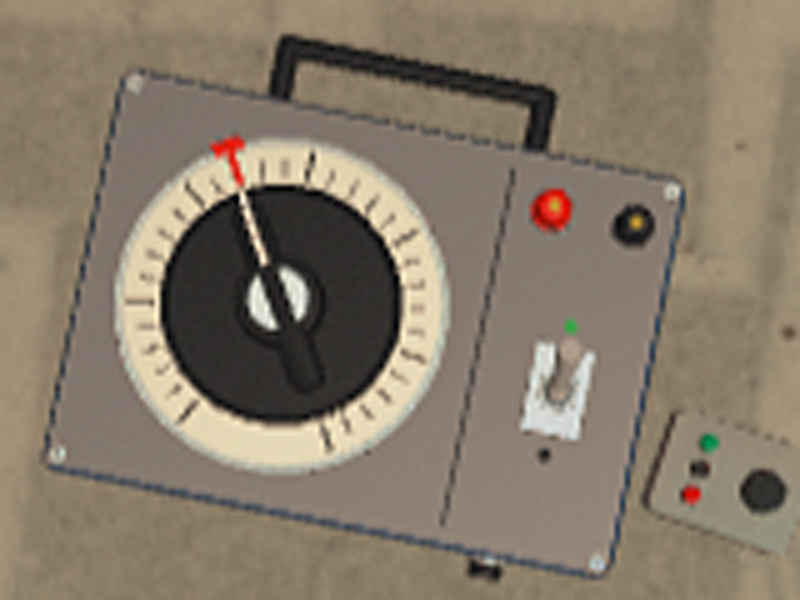

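The lever tip is at crop (571,347), against (568,348) predicted for fully on. The dial hasn't moved, its index (240,193) points into the marker, and the load box is where it was.

```bash
python3 -c "
from workcell import ctrl
print(ctrl.job_done())"
```

```text
the job is handed in; nothing more can be done
None
```

I pushed the dial clockwise about 85° with shut fingertips until its index met the red marker. Only after that did I push the toggle fully to the back, and I handed the job in at about 24 s of the 58 s allowed.

**Dial:** my two cameras disagree slightly. The top view puts the index about 1° short of the marker. The side view puts it about 0.4° past, if the index line is 110 mm above the worktop. If the line is lower than that, the side view would read up to 2.6° past. I took the dial as on the mark and did not correct it further. The reading did not change after the toggle was pushed.

**Toggle:** the tip is where it should be for fully on, within about 1 px in the camera image. Pushing force rose to about 14 N at its stop.

**Other things on the bench:** the load box sits where it did before. I did not check the relays, pen and bottle again at the end, but my moves stayed above or well away from them. I noticed no unexpected contact forces, and the gripper was clear of everything when I handed in.

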